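# Tuck the blue serving paddle under the holder's weighted arm

## Robot

A 6-joint arm with a two-finger parallel gripper is mounted at the origin on the work surface. World frame = base frame: x ahead of the robot, y to its left, z up, the work surface at z = 0. Lengths are in m, angles in rad, forces in N, time in s.
With the tool pointing down it reaches from about 0.325 to 0.75 m from the base axis. Payload 7.6 kg.
Tool frame: the origin (TCP) lies on the centre line of the jaws, within the pads' length; the fingertips stand 11 mm ahead of it and the grasp point (between the pads) lies 8 mm behind it; z points along the fingers, y is the direction in which the jaws open and shut (so a half turn about z gives the same grasp; the last joint's range is limited). The gripper opens to 85 mm and grips with 20 to 120 N. Pads are 22 mm wide; open, the fingers measure 114 mm over their backs; the gripper's body (76 mm by 85 mm) begins 54 mm behind the grasp point. The pads swing forward as they close: fully open they stand 13 mm farther back than shut.
Start: joints at [1.131, 0.052, 1.401, -0, 1.689, -0.07], TCP at [0.19, 0.49, 0.242] pointing down, gripper open.
Joint ranges: [-2.9, 2.9], [-0.91, 2.17], [0.12, 2.37], [-1.06, 4.2], [0.26, 2.73], [-2.93, 2.93]. Speed limits (rad/s): [2.57, 2.57, 3.01, 3.14, 3.14, 3.14].

## Interface

Orientations are given as a unit quaternion [w, x, y, z].
In Python, from station import arm, imaging gives the robot as it stands. The module is installed in compiled form; this text tells all that it offers.
- The arm moves only by the tool servo_tool, never from a script. Its argument "steps" is a list of rows, each a list of 5 numbers: the gripper's target within -1 to 1 (fully open at 1, half-way at 0, shut at -1), then the shift along the tool's x, y, z as a fraction of full scale, then the turn about the tool's z as a fraction of full scale. A call has exactly 10 rows; each row shifts and turns the pose as measured when the row begins, along the tool's axes as they then stand; what a row does not reach is not made up. Full scale, the value 1, is 0.02 m for a shift and 4 degrees for a turn. A row lasts 1/12 s, in which the tool goes at most 41.7 mm and 7.16 degrees, less where a joint would pass 70% of its speed; a pose out of reach is approached as far as the arm can. A call with a number of a shift or a turn outside -1 to 1 is refused whole. A call with a gripper value outside its range is refused whole. The fingers move at their own pace and stop on an object; "force" is the grip in N (left out, the last holds). Time passes only in rows, so rows that do not move let the fingers close, or fill a call up. It gives the time, the measured TCP pose, the force and the opening at its end, in the units of the state.
- arm.observe(): the state, without advancing time (a new reading comes with each control period).
- imaging.camera(name): name is "side" or "top" or "wrist"; returns a dict with "img" (480x640x3 uint8, blue, green, red), "z_map" (480x640 float32, m along the optical axis (not along the pixel's ray), 0 where there is no reading), "intrinsics" (3x3 intrinsics, pixels), "D" ([k1, k2, p1, p2, k3] as OpenCV has them; the pictures are not rectified), "eye" and "attitude" of the camera in the world; the wrist camera has in their place "tool_from_camera" (4x4, takes a point from camera to tool coordinates, whose origin is the TCP and whose axes are the flange's). Camera axes: x right, y down, z forward; pixel columns grow to the right and rows downward; lengths in m; the calibration is good to about 2 mm. A picture is of the moment at which its call begins: read the wrist's pose just before it.
- arm.sign_off(): hands the job in, once; it reports no verdict.
The state is a dict: "time_s": time; "qpos": joint angles; "joint_vel": joint speeds; "joint_torque": joint torques, N m; "tool_pos": TCP position; "tcp_rot": TCP orientation; "ft_force": force on the tool from outside, world axes, zero at the start; "ft_torque": the same for the moment, N m; "finger_gap": opening from 0.0 (shut) to 1.0 (fully open).
Only numpy, scipy, OpenCV 4.12 (cv2) and the standard library are available. Lean on these libraries where they do the work, as an engineer would, in place of code of your own. Each camera call takes 0.05 s, during which the arm holds its last target. There are 200 camera calls.

## Task

Put the blue serving paddle away in the paddle holder: tuck its blade under the weighted arm, flat on top of the two wooden paddles and lined up with them, its handle sticking out at the front like theirs, then let go so that the arm holds it down. Leave the red paddle where it lies.

Things in the scene. Friction and masses are not known exactly. Their poses are not given: they have to be found in the camera images.
- blue_mid (a point): Blue wooden serving paddle, loose, flat on the table, 60 g, 12 mm thick. Blade 85 mm (x) by 64 mm (y); a handle 26 mm wide, 55 mm long leaves the middle of the blade's -x edge. This point: centre of the blade, half-way up (6 mm above the underside). The handle's middle lies 70 mm from it towards -x. z up.
- red_mid (a point): Red paddle of the same shape and size, lying flat on the table; the same point and axes. Not to be moved.
- seat (a point): Where the blue blade's centre (half-way up) belongs in the fixed holder, axes matching: x from open front to back, z up. 42 mm above the table, 6 mm above the pile of two loose wooden paddles (handles to -x). Back posts (60 mm tall) 47 mm on in +x; side cheeks end below the pile's top. Come in from -x, level on or 2 mm above the pile: the blade lifts the arm by itself, with a few newtons.
- press_arm (a joint): Hinge (rad) of the 160 g steel arm with brass weight, its top 88 mm above the table. 0: its round foot rests on the pile right under the seat; about 0.21 with a third paddle under it; grows as the front rises, to 0.9; always falls back. From the foot a toe plate 36 mm wide slopes up at 30 degrees to the front, ending 46 mm from the seat in -x, underside 60 mm above the table.
Not all that is in view belongs to the job. Of the things that look like the part that bears blue_mid, take the one that is farthest to the robot's right at the start.

How it is judged:
At the end, for the whole second after the job is handed in: Blue paddle released on the two wooden ones, the weighted arm resting on it (press_arm 0.14 to 0.3): blade centre within 18 mm along, 15 mm across and 5 mm in height of the seat, in line within 11 degrees, flat within 6. Red paddle within 30 mm of its start (x of blue_mid in the frame of seat between -0.018 and 0.018 m and y of blue_mid in the frame of seat between -0.015 and 0.015 m and z of blue_mid in the frame of seat between -0.005 and 0.005 m and angle between the x axis of blue_mid and the x axis of seat, either way round below 0.2 rad and angle between blue_mid's own z axis and vertical below 0.1 rad and value of joint press_arm between 0.14 and 0.3 rad and distance of red_mid from where it was at the start of the episode below 0.03 m); the robot touches nothing.
It fails at once if the red paddle is pushed or carried away (moved more than 30 mm) (distance of red_mid from where it was at the start of the episode above 0.03 m).
It also fails if it takes over 51 s, if anything falls off the work surface, if the arm or the gripper's body presses on something with over 40 N, if the wrist force passes 120 N, or if a joint passes its speed limit or range.

## Working session

There is one attempt and no reset: what is moved stays moved. The work goes in short steps, Python scripts to look and compute and a tool call to move; the robot and the scene stay as the last step left them, time stands still between calls to the robot, and variables do not carry over. Pictures are saved under pics/ and viewed, about 8 in all and at most 12, crops included, and the job is handed in when it is done.

Besides the shell and the picture viewer there is one more tool, called after ">>>" as name([rows], argument=value, ...), one row to a line, values as JSON. servo_tool: Moves the arm, as the interface text tells. Its arguments: {"type":"object","properties":{"steps":{"type":"array"},"force":{"type":"number"}},"required":["steps"]}

```bash
mkdir -p pics; cat > h.py <<'E'
import numpy as np,cv2
from station import arm,imaging
from scipy.spatial.transform import Rotation as R
def rot(q): return R.from_quat([q[1],q[2],q[3],q[0]]).as_matrix()
def cam(n):
    s=arm.observe(); c=imaging.camera(n)
    if n=="wrist":
        T=np.eye(4);T[:3,:3]=rot(s["tcp_rot"]);T[:3,3]=s["tool_pos"];c["T"]=T@np.array(c["tool_from_camera"])
    else:
        a=np.array(c["attitude"]);T=np.eye(4);T[:3,:3]=a if a.shape==(3,3) else rot(a);T[:3,3]=c["eye"];c["T"]=T
    return c
def cloud(c):
    v,u=np.mgrid[:480,:640]
    p=cv2.undistortPoints(np.stack([u,v],-1).reshape(-1,1,2).astype(np.float64),np.array(c["intrinsics"]),np.array(c["D"])).reshape(480,640,2)
    z=c["z_map"];P=np.dstack([p[...,0]*z,p[...,1]*z,z])
    return P@c["T"][:3,:3].T+c["T"][:3,3]
E
python3 - <<'E'
from h import *
import pickle
print(arm.observe())
for n in("top","side"):
    c=cam(n);cv2.imwrite(f"pics/{n}0.png",c["img"]);np.savez(f"{n}0.npz",P=cloud(c),img=c["img"]);print(n,c["T"].round(3).tolist())
E
```

```text
{'time_s': 0.0, 'qpos': array([ 1.13068400e+00,  5.28589257e-02,  1.40172116e+00, -4.51086838e-05,
        1.68858639e+00, -7.02843600e-02]), 'joint_vel': array([-7.40599243e-04, -1.73155352e-03, -1.05929726e-03,  1.67348924e-03,
       -8.54900213e-05, -6.78517539e-04]), 'joint_torque': array([ 8.30155968e-04, -3.81645799e+01, -3.60196781e+01,  1.63429615e-05,
        5.82797526e-03,  1.26962718e-05]), 'tool_pos': array([0.18962725, 0.48925898, 0.24146261]), 'tcp_rot': array([-1.76970311e-04,  1.83864514e-01,  9.82951281e-01, -7.67077323e-04]), 'ft_force': array([-0.31432314,  0.49767374,  0.54436637]), 'ft_torque': array([-0.01557333, -0.01579881, -0.00507598]), 'finger_gap': 0.9978362020425531}
top [[0.02, -0.982, 0.189, 0.344], [-1.0, -0.023, -0.015, 0.007], [0.019, -0.189, -0.982, 0.964], [0.0, 0.0, 0.0, 1.0]]
side [[0.982, -0.079, 0.172, 0.353], [-0.188, -0.507, 0.841, -0.819], [0.021, -0.858, -0.513, 0.575], [0.0, 0.0, 0.0, 1.0]]
```

View pics/top0.png

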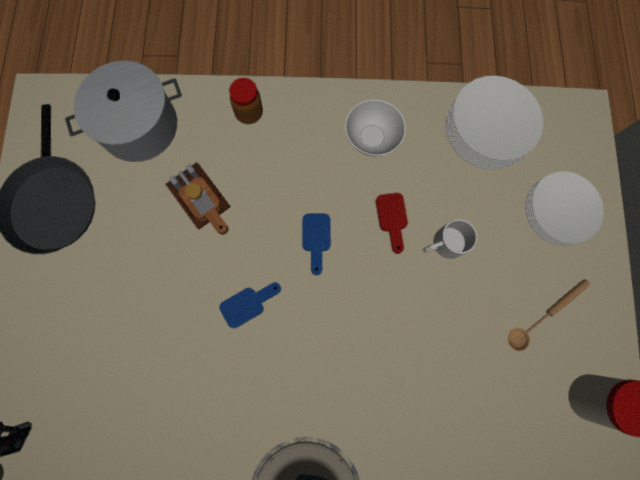

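View pics/side0.png

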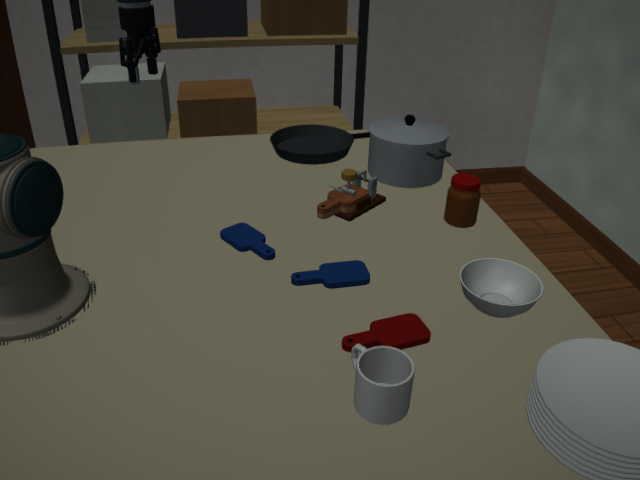

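The top view shows blue candidates at (316,240) and (248,305), with red at (393,215). Image right is -y, the robot's right, so I choose the blue paddle at (316,240). The holder is at (200,200), with its handles pointing to about (222,230). Next I measure these.

```bash
python3 - <<'E'
from h import *
d=np.load("top0.npz");P=d["P"];I=d["img"].astype(int)
b,g,r=I[...,0],I[...,1],I[...,2]
for name,m in(("blue",(b>g+40)&(b>r+60)),("red",(r>g+70)&(r>b+70))):
    n,l,s,c=cv2.connectedComponentsWithStats(m.astype(np.uint8))
    for i in range(1,n):
        if s[i,4]<300: continue
        Q=P[l==i];Q=Q[np.isfinite(Q).all(1)];(cx,cy),wh,a=cv2.minAreaRect(Q[:,:2].astype(np.float32))
        bx=cv2.boxPoints(((cx,cy),wh,a));mu=np.median(Q,0);mean=Q.mean(0)
        L=(bx[1]-bx[0]) if np.linalg.norm(bx[1]-bx[0])>np.linalg.norm(bx[2]-bx[1]) else bx[2]-bx[1]
        u=L/np.linalg.norm(L); 
        if (mean[:2]-[cx,cy])@u<0:u=-u   # towards blade (+x axis)
        bl=np.array([cx,cy])+u*27.5e-3
        print(name,c[i].round(),"z",mu[2].round(4),"wh",np.round(wh,4),"blade",bl.round(4),"yaw",np.degrees(np.arctan2(u[1],u[0])).round(1))
# holder heights in crop
x0,x1,y0,y1=155,240,150,245
H=P[y0:y1,x0:x1,2]
im=I[y0:y1,x0:x1].astype(np.uint8)
A=cv2.resize(im,None,fx=6,fy=6,interpolation=cv2.INTER_CUBIC)
cv2.imwrite("pics/hold.png",np.clip(A.astype(int)*1.5,0,255).astype(np.uint8))
c=P[200:241:3,195:236:3]
for row in P[164:240:4,164:236:4,2]: print((row*1000).round().astype(int))
E
```

```text
blue [316. 235.] z 0.0114 wh [0.2497 0.0567] blade [ 0.4969 -0.0105] yaw 0.6
blue [247. 303.] z 0.0115 wh [0.0896 0.1847] blade [0.3877 0.1275] yaw 90.7
red [243.  90.] z 0.0993 wh [0.5561 0.0566] blade [0.6417 0.0831] yaw 19.6
red [392. 217.] z 0.0114 wh [0.1025 0.3667] blade [ 0.5058 -0.1379] yaw -28.3
red [628. 408.] z 0.1496 wh [0.6468 0.0988] blade [ 0.2436 -0.3326] yaw -98.5
[ 0  0 -2 -1  2 -3 -1 -1 12 -2 -2 -1  1 -2  1 -4  2  0]
[-2 -1  1  0 -2  3 59 59 11 10  0  1  3 -2 -1  0 -1 -3]
[ 0  2  1 -4 71 52 52 55 11 13 10 -1 -1  1 -3  0  2  3]
[ 2 -1 59 10 53 74 13 11 25 11 11  1  5  2 -5 -3 -3  0]
[ 0  1 64 58 13 72 10 35 36 36 35 33  3 -1  0  1  1  0]
[  0  13  48  54  32 964  89  87  86  35  36  11  28   2   0   2   0  -1]
[ 0  1 10 12 33 38 88 86 87 85 33 35 30 12 -3 -2  0  1]
[-3  1 12 13 32 34 87 89 88 86 45 34 39 33  0 -1  0  1]
[ 1  0 -3 10 35 36 85 88 87 75 44 45 35 34 14  0 -1 -2]
[-1  0 -4 -3 32 36 34 46 42 46 51 55 36 36  9 13  0 -3]
[ 0  0 -5  0 10 29 36 31 44 51 53 60 62 33 20 10 14  0]
[ 1 -1 -2  0  1 31 12 35 33 54 62 62 36 28 10  8  4  0]
[ 0  0 -1 -1  0  2 30 39 35 60 62 37 34 36 11  3 -5  0]
[ 1  0 -1 -1  0 -1  8 15 36 36 34 36 38 35 35  0 -3  1]
[ 1 -2 -2  1  1 -2  1 12 13 12 12 11 37 36 39 -1 -1  0]
[ 1  3  0  0  1  2 -1  0 11 13  9 -1 33 36 34 35  0  0]
[ 0 -2 -2  2  1 -1 -4  1  0 -2  0 -4 -3 34 36 33 11 -1]
[-1  1  2  3 -2  2  1 -3 -1 -3  0 -1  0 -3 36 28  0  2]
[-1  1  1 -1  0 -1  4  0  0  0 -3 -2  0  3  0 -5 -2 -3]
```

View pics/hold.png

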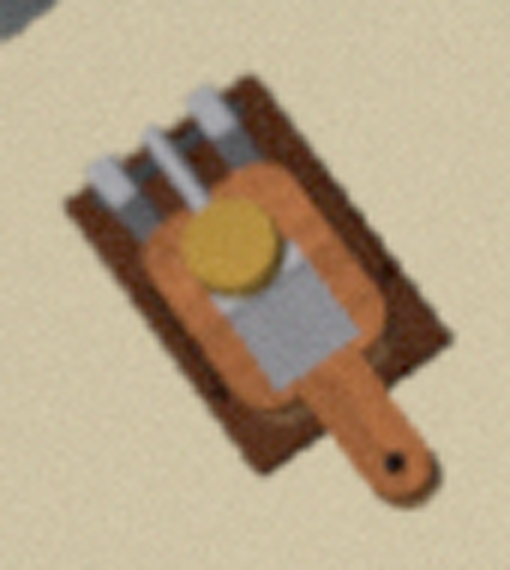

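```bash
cat >> h.py <<'E'
def onplane(c,uv,z):
    p=cv2.undistortPoints(np.array(uv,float).reshape(-1,1,2),np.array(c["intrinsics"]),np.array(c["D"])).reshape(-1,2)
    d=np.c_[p,np.ones(len(p))]@c["T"][:3,:3].T;o=c["T"][:3,3]
    return o+d*((z-o[2])/d[:,2])[:,None]
def paddle(c,m,z,minA=300):
    out=[]
    n,l,s,ce=cv2.connectedComponentsWithStats(m.astype(np.uint8))
    for i in range(1,n):
        if s[i,4]<minA: continue
        k=(l==i).astype(np.uint8);k=cv2.morphologyEx(k,cv2.MORPH_CLOSE,np.ones((5,5)))
        v,u=np.nonzero(k);Q=onplane(c,np.c_[u,v],z)[:,:2]
        (cx,cy),wh,a=cv2.minAreaRect(Q.astype(np.float32))
        bx=cv2.boxPoints(((cx,cy),wh,a));e=bx[1]-bx[0],bx[2]-bx[1];L=max(e,key=np.linalg.norm)
        w=L/np.linalg.norm(L)
        if (Q.mean(0)-[cx,cy])@w<0:w=-w
        out.append((ce[i].round(),np.round(wh,4),(np.array([cx,cy])+w*.0275).round(4),np.degrees(np.arctan2(w[1],w[0])).round(1)))
    return out
def masks(I):
    I=I.astype(int);b,g,r=I[...,0],I[...,1],I[...,2]
    return (b>g+40)&(b>r+60),(r>g+70)&(r>b+70)
E
python3 - <<'E'
from h import *
c=cam("top");mb,mr=masks(c["img"])
print("blue",*paddle(c,mb,.012),sep="\n");print("red",*paddle(c,mr,.012),sep="\n")
f=lambda pts:np.array(pts)/6+[155,150]-.42
ax=lambda v:np.degrees(np.arctan2(v[1],v[0])).round(1)
B=onplane(c,f([(65,205),(250,75),(452,340),(262,475)]),.012);print("base",B[:,:2].round(4).tolist(),ax(B[0]-B[3]),ax(B[1]-B[2]),np.linalg.norm(B[0]-B[3]),np.linalg.norm(B[1]-B[0]))
T=onplane(c,f([(358,332),(275,388)]),.062);print("toe",T[:,:2].round(4).tolist(),np.linalg.norm(T[0]-T[1]),"yaw",ax(T[0]-T[1])+90)
po=onplane(c,f([(207,100),(108,170)]),.060);print("posts",po.round(4).tolist())
h=onplane(c,f([(396,462),(428,492)]),.036);print("hole,end",h.round(4).tolist())
I=c["img"].astype(int);m=(I[...,2]>I[...,0]+55)&(I[...,2]>120);m[:,:155]=0;m[:,240:]=0;m[:150]=0;m[245:]=0
print("pile",paddle(c,m,.036))
E
```

```text
blue
(array([317., 236.]), array([0.125 , 0.0558]), array([ 0.5606, -0.0112]), np.float32(3.3))
(array([245., 303.]), array([0.0585, 0.1217]), array([0.3796, 0.1542]), np.float32(121.4))
red
(array([243.,  90.]), array([0.0642, 0.0603]), array([0.8728, 0.1713]), np.float32(-177.1))
(array([392., 217.]), array([0.136 , 0.0598]), array([ 0.6068, -0.1819]), np.float32(8.9))
(array([628., 408.]), array([0.0612, 0.1158]), array([ 0.1524, -0.6939]), np.float32(174.8))
base [[0.6593, 0.3368], [0.7134, 0.2697], [0.6092, 0.1853], [0.5552, 0.2535]] 38.7 39.0 0.13326403118755611 0.08617582949997013
toe [[0.5974, 0.2098], [0.5761, 0.2382]] 0.03548086271146406 yaw 37.0
posts [[0.6848, 0.2715, 0.06], [0.6571, 0.3056, 0.06]]
hole,end [[0.5559, 0.1986, 0.036], [0.545, 0.1863, 0.036]]
pile []
```

>>> servo_tool([
  [1,-1,-0.82,0,0],
  [1,-1,-0.82,0,0],
  [1,-1,-0.82,0,0],
  [1,-1,-0.82,0,0],
  [1,-1,-0.82,0,0],
  [1,-1,-0.82,0,0],
  [1,-1,-0.82,0,0],
  [1,-1,-0.82,0,0],
  [1,-1,-0.82,0,0],
  [1,-1,-0.82,0,0],
])

```text
time_s: 0.98
tool_pos: [0.3184, 0.2567, 0.2378]
tcp_rot: [-0.002, 0.179, 0.984, -0.003]
ft_force: [0.8, 0.3, -0.5]
finger_gap: 0.997
```

>>> servo_tool([
  [1,-1,-0.82,0,0],
  [1,-1,-0.82,0,0],
  [1,-1,-0.82,0,0],
  [1,-1,-0.82,0,0],
  [1,-1,-0.82,0,0],
  [1,-1,-0.82,0,0],
  [1,-1,-0.82,0,0],
  [1,-1,-0.82,0,0],
  [1,-1,-0.82,0,0],
  [1,-1,-0.82,0,0],
])

```text
time_s: 1.82
tool_pos: [0.4509, 0.0196, 0.2367]
tcp_rot: [-0.003, 0.18, 0.984, -0.004]
ft_force: [0.3, -0.7, 0.4]
finger_gap: 1.003
```

>>> servo_tool([
  [1,0,0,0,-1],
  [1,0,0,0,-1],
  [1,0,0,0,-1],
  [1,0,0,0,-1],
  [1,0,0,0,-1],
  [1,0,0,0,-1],
  [1,0,0,0,-0.2],
  [1,0,0,0,0],
  [1,0,0,0,0],
  [1,0,0,0,0],
])

```text
time_s: 2.65
tool_pos: [0.4516, 0.0138, 0.2332]
tcp_rot: [-0.007, -0.04, 0.999, -0.003]
ft_force: [0.4, 0.1, 0.0]
finger_gap: 0.998
```

```bash
cat >> h.py <<'E'
def pose():
    s=arm.observe();M=rot(s["tcp_rot"]);return s,M
def rows(target,yawx=None):
    s,M=pose();d=M.T@(np.array(target)-s["tool_pos"])
    print("t",s["time_s"],"tcp",s["tool_pos"].round(4),"tooly yaw",np.degrees(np.arctan2(M[1,1],M[0,1])).round(1),"tilt",np.degrees(np.arccos(-M[2,2])).round(2),"gap",s["finger_gap"],"F",s["ft_force"].round(1),"| rows x,y,z",(d/.02).round(2))
    if yawx is not None: # paddle yaw -> turn
        a=(np.degrees(np.arctan2(M[1,1],M[0,1]))-90-yawx);print("turn rows",(a/4).round(2))
E
python3 - <<'E'
from h import *
c=cam("wrist");cv2.imwrite("pics/w1.png",c["img"])
I=c["img"].astype(int)
m=(I[...,0]>I[...,2]+35)&(I[...,0]>I[...,1]+15)
for p in paddle(c,m,.012,2000): print(p)
t=cam("top");J=t["img"].astype(int);m=(J[...,0]>J[...,2]+35)&(J[...,0]>J[...,1]+15)
for p in paddle(t,m,.012,300): print(p)
rows([0.476,-.016,.2],3.3)
E
```

```text
(array([453., 161.]), array([0.0637, 0.1394]), array([0.3814, 0.1488]), np.float32(121.6))
(array([292., 291.]), array([0.1403, 0.0631]), array([ 0.5546, -0.0117]), np.float32(1.3))
t 2.75 tcp [0.4516 0.0138 0.2332] tooly yaw 94.6 tilt 0.88 gap 1.0020791301141845 F [0.3 0.2 0.4] | rows x,y,z [-1.12 -1.57  1.65]
turn rows 0.32
```

View pics/w1.png

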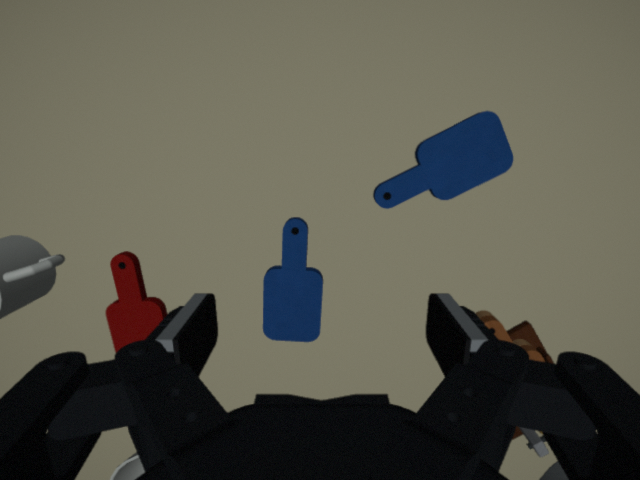

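The wrist view shows the chosen blue paddle at (292,290), with its handle up at (295,232). The other blue one is at (460,155), red is at (133,310), and the holder is at right. The measured size is 140x63 mm, which matches. Now I move over the handle and go down.

>>> servo_tool([
  [1,-0.4,-0.7,0.5,0.4],
  [1,-0.4,-0.7,1,0.4],
  [1,0,0,1,0],
  [1,0,0,1,0],
  [1,0,0,1,0],
  [1,0,0,1,0],
  [1,0,0,1,0],
  [1,0,0,1,0],
  [1,0,0,0.5,0],
  [1,0,0,0,0],
])

```text
time_s: 3.58
tool_pos: [0.4699, -0.0155, 0.0689]
tcp_rot: [-0.003, -0.007, 1.0, -0.004]
ft_force: [-0.2, 0.9, -0.5]
finger_gap: 1.001
```

```bash
python3 - <<'E'
from h import *
c=cam("wrist");I=c["img"].astype(int)
m=(I[...,0]>I[...,2]+35)&(I[...,0]>I[...,1]+15)
for p in paddle(c,m,.012,2000): print(p)
rows([0.4696,-.0136,.014],1.3)
E
```

```text
(array([576., 140.]), array([0.0738, 0.0914]), array([0.3894, 0.1303]), np.float32(103.1))
(array([326., 338.]), array([0.1033, 0.0635]), array([ 0.5351, -0.0121]), np.float32(1.4))
t 3.6333 tcp [ 0.4703 -0.0155  0.0699] tooly yaw 90.8 tilt 0.55 gap 1.0016700912004879 F [-0.2  0.4  0.5] | rows x,y,z [0.02 0.12 2.79]
turn rows -0.11
```

>>> servo_tool([
  [1,0,0.1,1,0],
  [1,0,0,1,0],
  [1,0,0,0.6,0],
  [1,0,0,0.2,0],
  [-1,0,0,0,0],
  [-1,0,0,0,0],
  [-1,0,0,0,0],
  [-1,0,0,0,0],
  [-1,0,0,0,0],
  [-1,0,0,0,0],
], force=100)

```text
time_s: 4.47
tool_pos: [0.4789, -0.0146, 0.0254]
tcp_rot: [0.008, -0.007, 1.0, -0.005]
ft_force: [-1.0, 0.3, 0.7]
finger_gap: 0.145
```

>>> servo_tool([
  [-1,0,0,0,0],
  [-1,0,0,0,0],
  [-1,0,0,-0.5,0],
  [-1,0,0,-1,0],
  [-1,0,0,-1,0],
  [-1,0,0,-1,0],
  [-1,0,0,-1,0],
  [-1,0,0,-1,0],
  [-1,0,0,-1,0],
  [-1,0,0,0,0],
])

```text
time_s: 5.3
tool_pos: [0.4755, -0.0131, 0.1657]
tcp_rot: [0.007, -0.007, 1.0, -0.005]
ft_force: [-0.6, 0.5, 1.3]
finger_gap: -0.001
```

```bash
python3 - <<'E'
from h import *
c=cam("side");cv2.imwrite("pics/s2.png",c["img"][150:400,150:500])
t=cam("top");I=t["img"].astype(int);np.savez("top2.npz",P=cloud(t),img=t["img"])
rows([0.5,0,.1],38.8)
E
```

```text
t 5.4 tcp [ 0.4742 -0.013   0.1616] tooly yaw 90.8 tilt 0.73 gap 0.0018628779845939957 F [-0.5  0.  -1.2] | rows x,y,z [-1.27  0.66  3.09]
turn rows -9.51
```

View pics/s2.png

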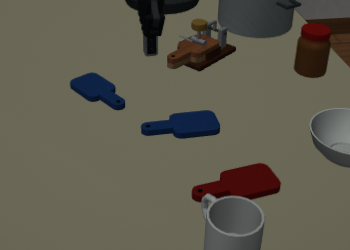

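The side view shows the gripper closed on nothing, with both blue paddles and the red one on the table. I stopped at z = 25 mm, too high, so I open and retry, checking the height before closing.

>>> servo_tool([
  [1,0,0,0,0],
  [1,0,0,0,0],
  [1,0,0,0,0],
  [1,0.2,0,1,0],
  [1,0,0,1,0],
  [1,0,0,1,0],
  [1,0,0,1,0],
  [1,0,0,0.5,0],
  [1,0,0,0,0],
  [1,0,0,0,0],
])

```text
time_s: 6.23
tool_pos: [0.466, -0.0135, 0.0605]
tcp_rot: [-0.002, -0.007, 1.0, -0.004]
ft_force: [0.4, 0.7, 0.4]
finger_gap: 1.001
```

```bash
python3 - <<'E'
from h import *
c=cam("wrist");I=c["img"].astype(int)
m=(I[...,0]>I[...,2]+35)&(I[...,0]>I[...,1]+15)
for p in paddle(c,m,.012,2000): print(p)
# handle end: extreme of the big component
n,l,s,ce=cv2.connectedComponentsWithStats(m.astype(np.uint8))
for i in range(1,n):
    if s[i,4]>2000:
        v,u=np.nonzero(l==i);Q=onplane(c,np.c_[u,v],.012)[:,:2];print(ce[i].round(),"min x",Q[:,0].min().round(4),"max x",Q[:,0].max().round(4),"y near handle",Q[Q[:,0]<Q[:,0].min()+.03][:,1].min().round(4),Q[Q[:,0]<Q[:,0].min()+.03][:,1].max().round(4))
d=np.load("top2.npz");t=cam("top");J=d["img"].astype(int);mm=(J[...,0]>J[...,2]+35)&(J[...,0]>J[...,1]+15)
for p in paddle(t,mm,.012,100): print("top",p)
rows([0.4696,-.0136,.014],1.3);print(arm.observe()["qpos"].round(3))
E
```

```text
(array([576., 150.]), array([0.0722, 0.0869]), array([0.3907, 0.1283]), np.float32(103.2))
(array([322., 342.]), array([0.0933, 0.0635]), array([ 0.5297, -0.0122]), np.float32(0.7))
[576. 150.] min x 0.3521 max x 0.4391 y near handle 0.1014 0.1424
[322. 342.] min x 0.4555 max x 0.5489 y near handle -0.0262 -0.0009
top (array([240., 307.]), array([0.0625, 0.0931]), array([0.3709, 0.1684]), np.float32(121.4))
t 6.3333 tcp [ 0.4666 -0.0135  0.0614] tooly yaw 90.8 tilt 0.47 gap 0.9986120619581491 F [-0.1  0.8 -0.1] | rows x,y,z [-0.16  0.01  2.37]
turn rows -0.13
[-0.103  0.036  1.79  -0.008  1.317 -1.686]
```

>>> servo_tool([
  [1,-0.16,0,0.6,0],
  [1,0,0,0.6,0],
  [1,0,0,0.6,0],
  [1,0,0,0.4,0],
  [1,0,0,0.2,0],
  [1,0,0,0,0],
  [1,0,0,0,0],
  [1,0,0,0,0],
  [1,0,0,0,0],
  [1,0,0,0,0],
])

```text
time_s: 7.17
tool_pos: [0.4771, -0.0145, 0.022]
tcp_rot: [0.008, -0.007, 1.0, -0.005]
ft_force: [-0.3, -0.1, -0.5]
finger_gap: 0.999
```

```bash
python3 - <<'E'
from h import *
rows([0.4696,-.0136,.014],1.3)
E
```

```text
t 7.1667 tcp [ 0.4771 -0.0145  0.022 ] tooly yaw 90.8 tilt 1.07 gap 0.9993167488469479 F [-0.3 -0.1 -0.5] | rows x,y,z [0.38 0.06 0.4 ]
turn rows -0.13
```

>>> servo_tool([
  [1,0.3,0,0.2,0],
  [1,0.2,0,0.2,0],
  [1,0.1,0,0.1,0],
  [1,0,0,0,0],
  [1,0,0,0,0],
  [1,0,0,0,0],
  [1,0,0,0,0],
  [1,0,0,0,0],
  [1,0,0,0,0],
  [1,0,0,0,0],
])

```text
time_s: 8.0
tool_pos: [0.4642, -0.0148, 0.0115]
tcp_rot: [0.008, -0.007, 1.0, -0.005]
ft_force: [-0.2, -0.5, 0.1]
finger_gap: 1.0
```

```bash
python3 - <<'E'
from h import *
rows([0.4696,-.0136,.014],1.3);print(arm.observe()["qpos"].round(3))
E
```

```text
t 8.0 tcp [ 0.4642 -0.0148  0.0115] tooly yaw 90.8 tilt 1.12 gap 1.000439904039917 F [-0.2 -0.5  0.1] | rows x,y,z [-0.27  0.06 -0.12]
turn rows -0.13
[-0.107  0.094  1.843 -0.009  1.186 -1.688]
```

>>> servo_tool([
  [1,-0.3,0,0,0],
  [1,0,0,0,0],
  [-1,0,0,0,0],
  [-1,0,0,0,0],
  [-1,0,0,0,0],
  [-1,0,0,0,0],
  [-1,0,0,0,0],
  [-1,0,0,0,0],
  [-1,0,0,0,0],
  [-1,0,0,0,0],
], force=100)

```text
time_s: 8.83
tool_pos: [0.4716, -0.0147, 0.0123]
tcp_rot: [0.009, -0.007, 1.0, -0.005]
ft_force: [-0.4, 0.2, -0.2]
finger_gap: 0.271
```

```bash
python3 - <<'E'
from h import *
rows([0.4696,-.0136,.014],1.3)
E
```

```text
t 8.8333 tcp [ 0.4716 -0.0147  0.0123] tooly yaw 90.8 tilt 1.18 gap 0.2711320370038495 F [-0.4  0.2 -0.2] | rows x,y,z [ 0.1   0.06 -0.09]
turn rows -0.13
```

>>> servo_tool([
  [-1,0,0,-0.5,0],
  [-1,0,0,-1,0],
  [-1,0,0,-1,0],
  [-1,0,0,-1,0],
  [-1,0,0,-1,0],
  [-1,0,0,-0.5,0],
  [-1,0,0.5,0,-0.5],
  [-1,0,0.8,0,-0.5],
  [-1,0,0.8,0,-0.5],
  [-1,0,0.5,0,-0.5],
])

```text
time_s: 9.67
tool_pos: [0.4633, 0.04, 0.1161]
tcp_rot: [0.006, -0.08, 0.997, -0.005]
ft_force: [-0.7, 0.4, -1.2]
finger_gap: 0.27
```

>>> servo_tool([
  [-1,0,0.8,0,-0.8],
  [-1,0,0.8,0,-0.8],
  [-1,0,0.8,0,-0.8],
  [-1,0,0.8,0,-0.8],
  [-1,0,0.8,0,-0.8],
  [-1,0,0.8,0,-0.8],
  [-1,0,0,0,-0.8],
  [-1,0,0,0,-0.8],
  [-1,0,0,0,-0.8],
  [-1,0,0,0,0],
])

```text
time_s: 10.5
tool_pos: [0.425, 0.1418, 0.1045]
tcp_rot: [-0.004, -0.35, 0.937, -0.005]
ft_force: [-1.4, -0.2, -0.5]
finger_gap: 0.272
```

```bash
python3 - <<'E'
from h import *
rows([.4764,.1337,.1],38.8)
t=cam("top");I=t["img"];x0,y0=140,140
A=cv2.resize(I[y0:270,x0:310],None,fx=4.5,fy=4.5,interpolation=cv2.INTER_CUBIC);cv2.imwrite("pics/t3.png",np.clip(A*1.4,0,255).astype(np.uint8))
w=cam("wrist");cv2.imwrite("pics/w3.png",w["img"]);np.savez("w3.npz",P=cloud(w),img=w["img"],T=w["T"],K=w["intrinsics"],D=w["D"])
E
```

```text
t 10.5 tcp [0.425  0.1418 0.1045] tooly yaw 131.0 tilt 0.73 gap 0.2715683946909393 F [-1.4 -0.2 -0.5] | rows x,y,z [-1.68 -1.99  0.21]
turn rows 0.56
```

View pics/t3.png

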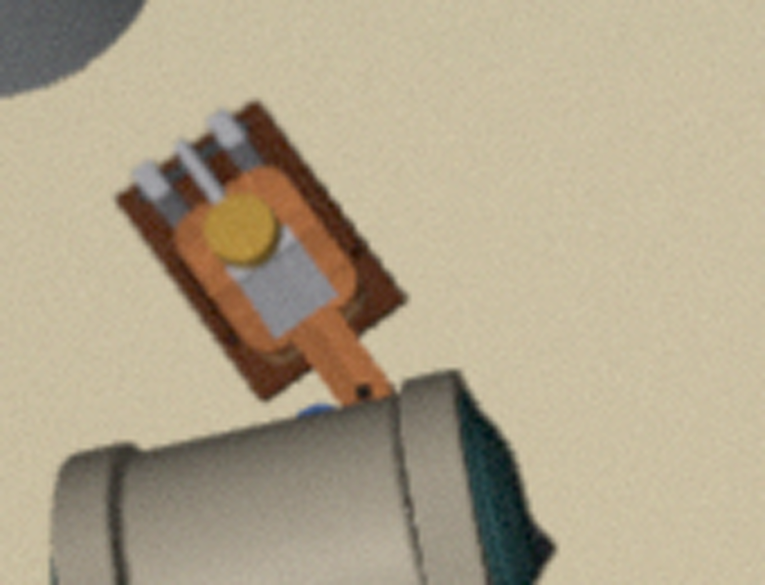

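View pics/w3.png

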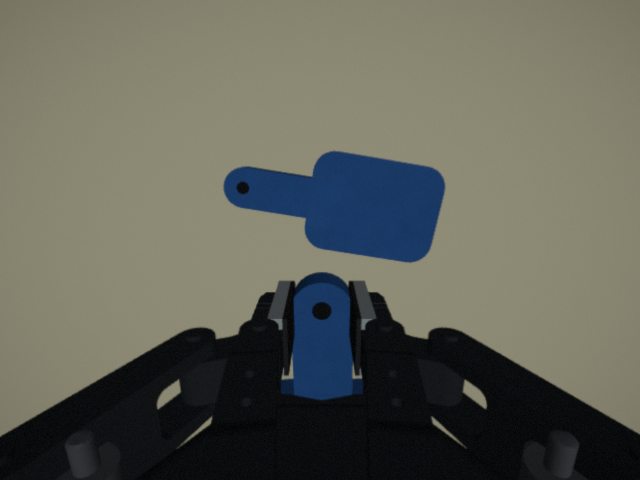

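The wrist view shows the paddle held straight, handle end at (321,290), with the other blue one lying untouched below. The top crop shows the holder clear, with the pile's blade centre near (268,257), the toe edge (272,338)-(338,297), and the posts. I use these to refine the seat.

```bash
python3 - <<'E'
from h import *
c=cam("top")
f=lambda p:np.array(p)/4.5+[140,140]-.39
g=lambda p,z:onplane(c,f(p),z)[:,:2]
n=np.linalg.norm
E=g([(208,288),(322,225),(312,328),(228,192)],.036)
print("pile ctr",E[:2].mean(0).round(4),E[2:].mean(0).round(4),"w",n(E[0]-E[1]),"l",n(E[2]-E[3]))
T=g([(338,297),(272,338)],.062)
u=np.array([np.cos(np.radians(38.8)),np.sin(np.radians(38.8))]);v=np.array([-u[1],u[0]])
print("toe->seat",(T.mean(0)+.046*u).round(4),n(T[0]-T[1]))
B=g([(258,100),(118,198),(265,400),(406,297)],.012);d=[B[0]-B[3],B[1]-B[2]]
print("base",B.mean(0).round(4),[np.degrees(np.arctan2(x[1],x[0])).round(1) for x in d])
po=g([(170,223),(248,163)],.040);print("post front faces z~.04 -> seat",(po.mean(0)-.047*u).round(4))
h=g([(364,392)],.036);print("hole",h)
for nm,q in(("pile",(E[:2].mean(0)+E[2:].mean(0))/2),("toe",T.mean(0)),("base",B.mean(0)),("post",po.mean(0)),("hole",h[0])):print(nm,"along",(q@u).round(4),"across",(q@v).round(4))
# line v estimates vs depth
P=cloud(c);print("weight top",np.nanmedian(P[185:195,190:197].reshape(-1,3),0))
rows([.4764,.1337,.1],38.8)
E
```

```text
pile ctr [0.6231 0.2519] [0.6216 0.2496] w 0.06364989911151568 l 0.08311937792304555
toe->seat [0.6213 0.2526] 0.03668225389738983
base [0.635  0.2606] [np.float64(38.6), np.float64(38.6)]
post front faces z~.04 -> seat [0.6173 0.2516]
hole [[0.55560173 0.19878588]]
pile along 0.6421 across -0.1946
toe along 0.5965 across -0.1924
base along 0.6582 across -0.1948
post along 0.6858 across -0.1907
hole along 0.5576 across -0.1932
weight top [0.62317799 0.25104587 0.08688067]
t 10.65 tcp [0.4254 0.1414 0.1049] tooly yaw 130.7 tilt 0.71 gap 0.27068646936300594 F [ 1.1  0.5 -1.6] | rows x,y,z [-1.68 -1.96  0.24]
turn rows 0.48
```

>>> servo_tool([
  [-1,0,-0.6,0,0.25],
  [-1,0,-0.6,0,0.25],
  [-1,0,-0.6,0.5,0],
  [-1,0,0,0.7,0],
  [-1,0,0,0.6,0],
  [-1,0,0,0.4,0],
  [-1,0,0,0,0],
  [-1,0,0,0,0],
  [-1,0,0,0,0],
  [-1,0,0,0,0],
])

```text
time_s: 11.48
tool_pos: [0.4546, 0.1061, 0.0609]
tcp_rot: [-0.002, -0.323, 0.946, -0.006]
ft_force: [-0.1, 0.8, -1.2]
finger_gap: 0.269
```

```bash
cat >> h.py <<'E'
def hold(al,z):
    u=np.array([np.cos(np.radians(38.7)),np.sin(np.radians(38.7))]);v=np.array([-u[1],u[0]])
    s,M=pose();p=s["tool_pos"][:2];print("along",(p@u).round(4),"across",(p@v).round(4),"toolx vertical",M[2,0].round(4),"tooly vert",M[2,1].round(4))
    q=u*al-v*.1935;rows([*q,z],38.7)
E
python3 - <<'E'
from h import *
hold(.42,.050)
c=cam("side");A=cv2.resize(c["img"][120:270,180:440],None,fx=3,fy=3,interpolation=cv2.INTER_CUBIC);cv2.imwrite("pics/s4.png",np.clip(A*1.5,0,255).astype(np.uint8))
E
```

```text
along 0.4211 across -0.2014 toolx vertical 0.0076 tooly vert -0.0098
t 11.4833 tcp [0.4546 0.1061 0.0609] tooly yaw 127.7 tilt 0.71 gap 0.2691012652886423 F [-0.1  0.8 -1.2] | rows x,y,z [0.06 0.4  0.54]
turn rows -0.24
```

View pics/s4.png

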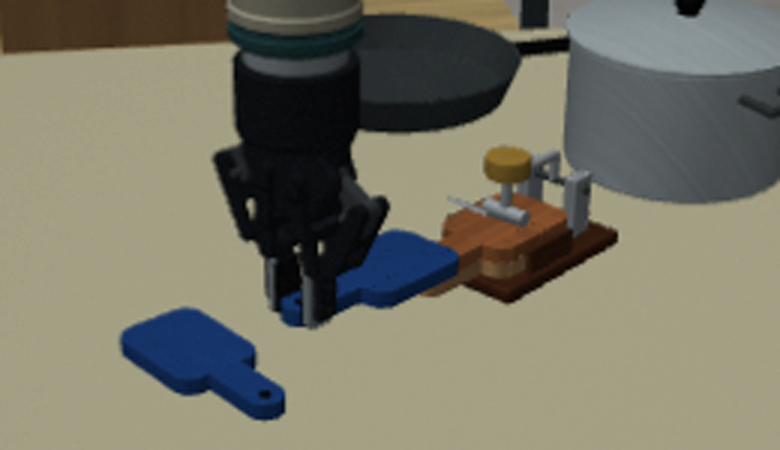

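The side view shows the blue paddle held level, its blade front edge at about (455,255), just before the pile's handle, with the toe at (450,200). Next I correct the across offset and height.

>>> servo_tool([
  [-1,0,0.2,0.2,-0.2],
  [-1,0,0.15,0.2,0],
  [-1,0,0.05,0.1,0],
  [-1,0,0,0,0],
  [-1,0,0,0,0],
  [-1,0,0,0,0],
  [-1,0,0,0,0],
  [-1,0,0,0,0],
  [-1,0,0,0,0],
  [-1,0,0,0,0],
])

```text
time_s: 12.37
tool_pos: [0.4499, 0.1138, 0.0516]
tcp_rot: [-0.0, -0.331, 0.944, -0.006]
ft_force: [0.7, 0.7, -0.3]
finger_gap: 0.271
```

```bash
python3 - <<'E'
from h import *
hold(.445,.050)
E
```

```text
along 0.4222 across -0.1925 toolx vertical 0.0046 tooly vert -0.0114
t 12.3667 tcp [0.4499 0.1138 0.0516] tooly yaw 128.7 tilt 0.7 gap 0.27062452849828755 F [ 0.7  0.7 -0.3] | rows x,y,z [-1.14 -0.05  0.08]
turn rows -0.0
```

>>> servo_tool([
  [-1,-0.3,0,0.02,0],
  [-1,-0.3,0,0,0],
  [-1,-0.3,0,0,0],
  [-1,-0.3,0,0,0],
  [-1,-0.3,0,0,0],
  [-1,-0.3,0,0,0],
  [-1,-0.3,0,0,0],
  [-1,-0.2,0,0,0],
  [-1,0,0,0,0],
  [-1,0,0,0,0],
])

```text
time_s: 13.2
tool_pos: [0.4906, 0.1463, 0.0509]
tcp_rot: [0.0, -0.331, 0.943, -0.006]
ft_force: [0.7, -0.1, -0.6]
finger_gap: 0.268
```

```bash
python3 - <<'E'
from h import *
hold(.5595,.050)
E
```

```text
along 0.4743 across -0.1926 toolx vertical 0.0039 tooly vert -0.0116
t 13.2 tcp [0.4906 0.1463 0.0509] tooly yaw 128.7 tilt 0.7 gap 0.2677474762366477 F [ 0.7 -0.1 -0.6] | rows x,y,z [-4.26 -0.04  0.03]
turn rows 0.0
```

Tracking is accurate, so I continue under the toe.

>>> servo_tool([
  [-1,-0.3,0,0.02,0],
  [-1,-0.3,0,0,0],
  [-1,-0.3,0,0,0],
  [-1,-0.3,0,0,0],
  [-1,-0.3,0,0,0],
  [-1,-0.3,0,0,0],
  [-1,-0.3,0,0,0],
  [-1,-0.2,0,0,0],
  [-1,0,0,0,0],
  [-1,0,0,0,0],
], force=110)

```text
time_s: 14.03
tool_pos: [0.5295, 0.1772, 0.05]
tcp_rot: [-0.002, -0.331, 0.944, -0.007]
ft_force: [-1.5, -2.8, 0.2]
finger_gap: 0.266
```

```bash
python3 - <<'E'
from h import *
hold(.5595,.050)
E
```

```text
along 0.524 across -0.1928 toolx vertical 0.0074 tooly vert -0.0112
t 14.0333 tcp [0.5295 0.1772 0.05  ] tooly yaw 128.7 tilt 0.77 gap 0.265516210605671 F [-1.5 -2.8  0.2] | rows x,y,z [-1.77 -0.03 -0.01]
turn rows -0.01
```

>>> servo_tool([
  [-1,-0.3,0,0,0],
  [-1,-0.3,0,0,0],
  [-1,-0.3,0,0,0],
  [-1,-0.3,0,0,0],
  [-1,-0.3,0,0,0],
  [-1,-0.25,0,0,0],
  [-1,0,0,0,0],
  [-1,0,0,0,0],
  [-1,0,0,0,0],
  [-1,0,0,0,0],
])

```text
time_s: 14.87
tool_pos: [0.56, 0.2015, 0.0496]
tcp_rot: [-0.001, -0.331, 0.944, -0.006]
ft_force: [-2.3, -1.7, 0.9]
finger_gap: 0.266
```

```bash
python3 - <<'E'
from h import *
hold(.5595,.0485)
c=cam("side");A=cv2.resize(c["img"][120:270,220:440],None,fx=3.5,fy=3.5,interpolation=cv2.INTER_CUBIC);cv2.imwrite("pics/s5.png",np.clip(A*1.5,0,255).astype(np.uint8))
E
```

```text
along 0.563 across -0.1929 toolx vertical 0.007 tooly vert -0.0112
t 14.8667 tcp [0.56   0.2015 0.0496] tooly yaw 128.7 tilt 0.76 gap 0.26625562011534415 F [-2.3 -1.7  0.9] | rows x,y,z [ 0.18 -0.03  0.06]
turn rows -0.01
```

View pics/s5.png

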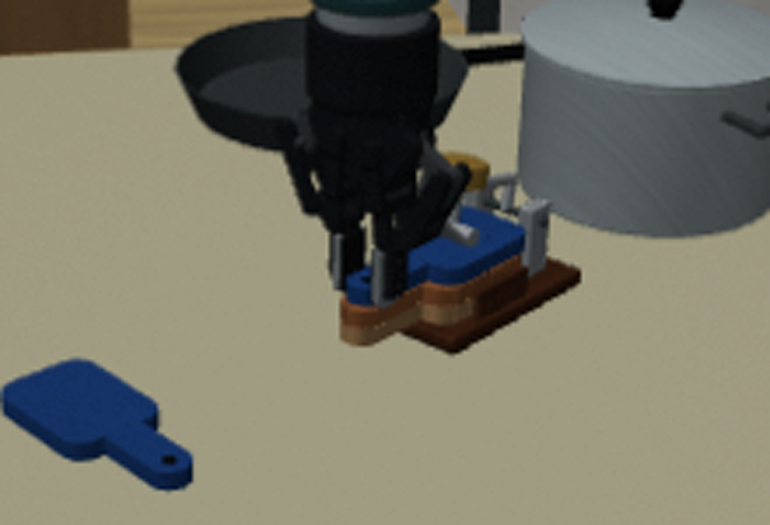

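The side view shows the blue blade under the foot (465,232), flat on the pile, just short of the posts, handle out over the pile's handles. I ease back 2 mm, lower slightly and release.

>>> servo_tool([
  [-1,0.1,0,0.06,0],
  [-1,0,0,0,0],
  [-0.2,0,0,0,0],
  [0.2,0,0,0,0],
  [0.6,0,0,0,0],
  [1,0,0,0,0],
  [1,0,0,0,0],
  [1,0,0,0,0],
  [1,0,0,0,0],
  [1,0,0,0,0],
])

```text
time_s: 15.75
tool_pos: [0.5585, 0.2005, 0.0486]
tcp_rot: [-0.0, -0.331, 0.944, -0.006]
ft_force: [-0.2, -0.1, 0.3]
finger_gap: 0.999
```

>>> servo_tool([
  [1,0,0,-0.3,0],
  [1,0.3,0,-0.6,0],
  [1,0.5,0,-1,0],
  [1,0.5,0,-1,0],
  [1,0.5,0,-1,0],
  [1,1,0,-1,0],
  [1,1,0,-1,0],
  [1,1,0,-1,0],
  [1,1,0,-1,0],
  [1,1,0,-1,0],
])

```text
time_s: 16.58
tool_pos: [0.4464, 0.1155, 0.2332]
tcp_rot: [-0.004, -0.332, 0.943, -0.006]
ft_force: [0.6, 0.9, 0.3]
finger_gap: 0.996
```

>>> servo_tool([
  [1,1,0,0,0],
  [1,1,0,0,0],
  [1,1,0,0,0],
  [1,1,-1,0,0],
  [1,0,-1,0,0],
  [1,0,-1,0,0],
  [1,0,-1,0,0],
  [1,0,-1,0,0],
  [1,0,-1,0,0],
  [1,0,0,0,0],
])

```text
time_s: 17.42
tool_pos: [0.4578, -0.0355, 0.2508]
tcp_rot: [0.008, -0.333, 0.943, -0.01]
ft_force: [-0.8, -0.2, 0.1]
finger_gap: 0.998
```

```bash
python3 - <<'E'
from h import *
hold(.5595,.05)
c=cam("top");I=c["img"]
A=cv2.resize(I[140:270,140:310],None,fx=4.5,fy=4.5,interpolation=cv2.INTER_CUBIC);cv2.imwrite("pics/t6.png",np.clip(A*1.4,0,255).astype(np.uint8))
J=I.astype(int);m=(J[...,0]>J[...,2]+30)&(J[...,0]>J[...,1]+12)
for p in paddle(c,m,.048,100): print(p)
_,mr=masks(I);print(paddle(c,mr,.012))
E
```

```text
along 0.335 across -0.3139 toolx vertical -0.0084 tooly vert -0.0236
t 17.4167 tcp [ 0.4578 -0.0355  0.2508] tooly yaw 128.9 tilt 1.43 gap 0.9983202708547739 F [-0.8 -0.2  0.1] | rows x,y,z [-11.15   6.23   9.99]
turn rows 0.04
(array([203., 204.]), array([0.1412, 0.0635]), array([0.624 , 0.2547]), np.float32(39.3))
(array([244., 305.]), array([0.0603, 0.1206]), array([0.3772, 0.15  ]), np.float32(121.4))
[(array([243.,  90.]), array([0.0644, 0.0627]), array([0.8729, 0.1701]), np.float32(-177.2)), (array([628., 408.]), array([0.0612, 0.117 ]), array([ 0.1518, -0.6939]), np.float32(174.8))]
```

View pics/t6.png

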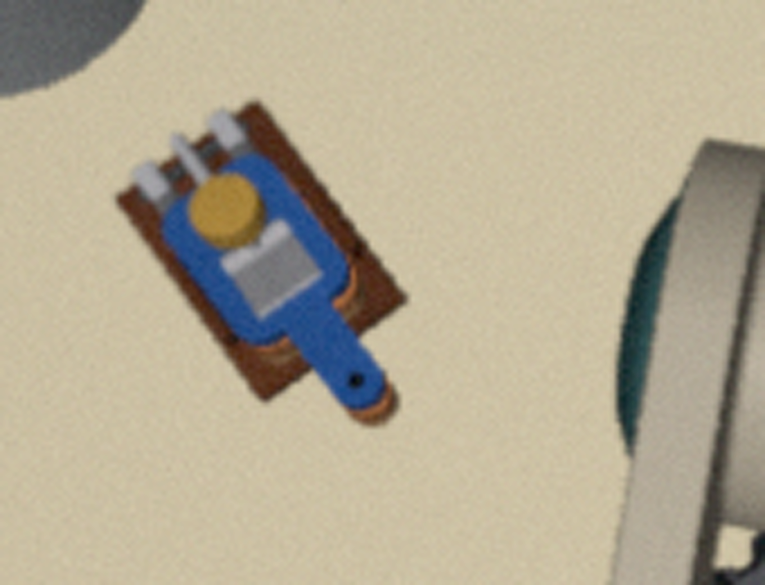

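The top view shows the blue paddle lined up on the pile with the arm on it. It is 4 mm from my seat estimate, and yaw is 39.3 against 38.7 degrees. I make one depth check, then hand in.

```bash
python3 - <<'E'
from h import *
c=cam("top");P=cloud(c);z=P[...,2];I=c["img"].astype(int)
m=(I[...,0]>I[...,2]+30)&(I[...,0]>I[...,1]+12);m[250:]=0;m[:,240:]=0
print("blue top z",np.median(z[m]).round(4),"weight z",np.median(z[184:190,187:193]).round(4))
Q=P[m];Q=Q[abs(Q[:,2]-.048)<.008];k=np.linalg.lstsq(np.c_[Q[:,:2],np.ones(len(Q))],Q[:,2],rcond=None)[0];print("tilt deg",np.degrees(np.hypot(*k[:2])).round(2))
s=cam("side");_,mr=masks(s["img"]);print("red side",paddle(s,mr,.012))
arm.sign_off()
E
```

```text
blue top z 0.0473 weight z 0.0994
tilt deg 0.11
red side []
the job is handed in; nothing more can be done
```

The blue paddle that started farthest to the robot's right is in the holder: flat on the two wooden paddles, released, with the weighted arm resting on it. I handed the job in at about 17.5 s; no verdict was reported.

**First grasp:** the first try closed on nothing because the gripper stopped about 11 mm too high. The paddle stayed put, and the second try held.

**Last checks:**

| Check | Result | Allowed |
|---|---|---|
| Blade centre from my seat estimate | about 4 mm along, 1 mm across | 18 mm, 15 mm |
| Yaw | 39.3°, against 38.7° for the holder | 11° |
| Tilt | 0.1° | 6° |
| Top face height | 47 mm, against 48 mm expected | 5 mm |

- **Weighted arm:** the brass weight rose about 12 mm, which fits one paddle under it. I did not measure the hinge angle directly.
- **Red paddle:** my final position check failed. The robot hid it from the top camera, and the side-view detector found nothing. The gripper never went down near it, and in the side picture after the failed first grasp it appeared to be where it started.

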